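# Close up the wax warmer and show its inner lid

### The job

Get the green wax warmer ready to show to a customer: push its front door shut until the catch holds it, then pick up the nested pair of lids by the inner lid's brass flange, carry the two together and lower them gently into the collar on top of the warmer, fully home, and let go. Then take the white outer lid by its wooden knob and lift it alone straight up, level, leaving the inner lid seated and undisturbed; finish still holding the outer lid still, some 10 cm clear above the inner one. Leave the goods round about alone.

Things in the scene. Friction and masses are not known exactly. Their poses are not given: they have to be found in the camera images.
- warmer: Green metal wax warmer fixed to the table, body 110x110 mm on a 122x122 mm wooden foot, flat top (116x116) 105 mm above the table. Origin: centre of its underside; z up; its front, with the door, faces its own -x. A brass collar on the middle of the top rises 16 mm more: outer diameter 60, bore 53 mm, open below.
- collar (a point): Centre of the collar's mouth, level with its rim, 121 mm above the table.
- warmer_door (a joint): Door angle: 0 shut, at most 1.5 rad open; shutting turns it counter-clockwise seen from above. A weak spring (under 0.6 N at the free edge) swings an uncaught door back to about 0.5 rad; the ball catch begins to resist at about 0.17 rad, takes about 2 to 4 N at the free edge to pass, then from about 0.06 rad draws the door in and holds it at 0.
- door_hinge (a point): On the door's upright hinge line at half its height; it is on the left of the front seen from the robot, in the warmer's frame at (-0.058, 0.046, 0.051) m. Door panel 92 wide, 78 high (12 to 90 mm above the table), 5 mm thick, centred on the hinge line; a brass knob sticks out 14 mm near the free edge, 32 mm above the table.
- door_edge (a point): On the door's outer face near its free edge, 75 mm from the hinge line, 74 mm above the table: a good place to push. Turns with the door: its -x axis is the outward normal, its -y axis points from hinge to free edge.
- inner_lid: Inner lid, loose, 0.13 to 0.21 kg. Origin: centre of its underside. From below: plug 48 mm across, 13 long, tapered to 38 at the foot on which it stands; brass flange 65 across from 13 to 25 mm, whose side is gripped to carry both lids; vented boss 40 across up to 32 mm. Seated, the flange lies on the collar's rim: origin 13 mm below collar.
- outer_lid: Outer lid, loose, about 0.09 kg: white cap 55 mm across, 15 high, hollow below (bore 45, 11 deep), wooden knob on top. It only rests over the inner lid's boss, skirt on the flange, with 2.5 mm play: nothing locks them. Origin: centre of the skirt's underside, 25 mm above the inner lid's origin while nested.
- knob (a point): Middle of the outer lid's wooden knob: 22 mm across, 17 high, its underside 3 mm above the cap's top; 26.5 mm above the outer lid's origin.
- b_balm_tin_1: Bystander, loose: small round tin with a pink top, 57 mm across, 20 high mm. Origin: centre of its underside. Leave it alone.
- b_matchbox_1: Bystander, loose: pink patterned matchbox, 36x57x16 mm. Origin: centre of its underside. Leave it alone.
- b_soap_3: Bystander, loose: pale blue soap box, 56x85x30 mm. Origin: centre of its underside. Leave it alone.
- b_tape_roll: Bystander, loose: roll of brown tape, 93 across, 48 high mm. Origin: centre of its underside. Leave it alone.
- b_candle_rose: Bystander, loose: candle in a footed white, red and blue cup, 98 across, 100 high mm. Origin: centre of its underside. Leave it alone.
- b_carton_rose_a: Bystander, loose: pink patterned carton, 115x114x108 mm. Origin: centre of its underside. Leave it alone.
- b_balm_tin_2: Bystander, loose: small round tin with a dark blue top, 57 mm across, 20 high mm. Origin: centre of its underside. Leave it alone.

How it is judged:
On the way, in this order (a step that is already met when the one before it is completed fails the run):
1. the door is shut on its catch and no longer touched (value of joint warmer_door below 0.04 rad and contact force between the arm and warmer below 0.3 N), for 0.3 s.
2. both lids, still nested, sit fully home in the collar, let go, with the door still shut (value of joint warmer_door below 0.04 rad and z of inner_lid in the frame of collar below -0.0095 m and horizontal distance between inner_lid and collar below 0.004 m and angle between inner_lid's own z axis and vertical below 0.08 rad and z of outer_lid in the frame of inner_lid below 0.029 m and horizontal distance between outer_lid and inner_lid below 0.0045 m and contact force between the arm and inner_lid below 0.05 N and linear speed of inner_lid below 0.02 m/s), for 0.2 s.
At the end, for the whole second after the job is handed in: Door within 0.04 rad of shut; inner lid home in the collar (within 3.5 mm of full depth, 4 mm sideways, 0.08 rad), untouched; fingers hold the outer lid still and level (0.25 rad), raised 50 mm or more above its nested place, within 60 mm sideways, touching neither inner lid nor warmer (all of step 1 and z of inner_lid in the frame of collar below -0.0095 m and horizontal distance between inner_lid and collar below 0.004 m and angle between inner_lid's own z axis and vertical below 0.08 rad and z of outer_lid in the frame of inner_lid above 0.075 m and horizontal distance between outer_lid and inner_lid below 0.06 m and angle between outer_lid's own z axis and vertical below 0.25 rad and contact force between the fingers and outer_lid above 1 N and contact force between each of outer_lid, the arm and inner_lid below 0.05 N and contact force between outer_lid and warmer below 0.05 N and linear speed of outer_lid below 0.03 m/s and linear speed of inner_lid below 0.02 m/s); the arm keeps its last pose, push and grip.
It fails at once if the lids come apart (over 7 mm) while the inner lid is not seated in the collar: carried separately, spilled, or the inner lid dragged up or along (distance between outer_lid and inner_lid above 0.032 m and not (z of inner_lid in the frame of collar below -0.0095 m and horizontal distance between inner_lid and collar below 0.004 m and angle between inner_lid's own z axis and vertical below 0.08 rad)).
It fails at once if the inner lid is dropped (falls faster than 0.4 m/s with the robot not holding it) (contact force between the arm and inner_lid below 0.05 N and linear speed of inner_lid above 0.4 m/s).
It fails at once if one of the goods standing round about is shifted by more than 30 mm (distance of any of b_balm_tin_1, b_matchbox_1, b_soap_3, b_tape_roll, b_candle_rose, b_carton_rose_a, b_balm_tin_2 from where it was at the start of the episode above 0.03 m).
It also fails if it takes over 72 s, if anything falls off the work surface, if the arm or the gripper's body presses on something with over 40 N, if the wrist force passes 120 N, or if a joint passes its speed limit or range.

### The arm

A 7-joint arm with a two-finger parallel gripper is mounted at the origin on a cart in front of the work surface, level with it; the furniture and walls round the work are solid. World frame = base frame: x ahead of the robot, y to its left, z up, the work surface at z = 0. Lengths are in m, angles in rad, forces in N, time in s.
With the tool pointing down it reaches from about 0.4 to 0.875 m from the base axis. Payload 19.3 kg.
Tool frame: the origin (TCP) lies at the very end of the fingers, on their centre line; the grasp point (between the pads) lies 19 mm behind it; z points along the fingers, y is the line along which they close (so a half turn about z gives the same grasp; the last joint's range is limited). The gripper opens to 85 mm and grips with 20 to 120 N. Pads are 22 mm wide; open, the fingers measure 114 mm over their backs; the gripper's body (76 mm by 85 mm) begins 54 mm behind the grasp point. The pads swing forward as they close: fully open they stand 13 mm farther back than shut.
Start: joints at [-1.184, 0.521, -0.036, 1.599, 0.021, 1.021, -0.113], TCP at [0.276, 0.561, 0.231] pointing down, gripper open.
Joint ranges: [-2.91, 2.91], [-0.3, 2.13], [-1.5, 1.42], [0.17, 2.43], [-1.26, 4.41], [0.16, 1.93], [-2.52, 2.52]. Speed limits (rad/s): [1.89, 1.89, 2.39, 2.39, 3.01, 3.01, 3.01].

### API

Orientations are given as a unit quaternion [w, x, y, z].
In Python, from workcell import ctrl, jaws, kinematics, optics, order, nets, monitor gives the robot as it stands. Calls block until the motion is done:
- ctrl.move_ptp(position, orientation): joint-space move of the TCP to a pose.
- ctrl.move_l(position, frame=None, feed=0.15, force_limit=None): straight line of the TCP; frame=None keeps the orientation; feed is the mean speed in m/s. With force_limit (N) it stops when the force on the tool has changed by that much, and returns True; else False.
- ctrl.movej(angles): joint-space move.
- jaws.gripper_to(opening, f_grip=None): finger opening in m; f_grip is the grip in N (None keeps the last); returns when the fingers have stopped.
- ctrl.hold(seconds).
- kinematics.ik(position, orientation): joint angles nearest the present ones, or None.
- optics.camera(name): name is "scene" or "top"; returns the picture (384x512x3 uint8, blue, green, red); there is no depth.
- optics.camera_model(name): a dict with "fx", "fy", "cx", "cy" (pixels), "extrinsics" (4x4, takes a point from camera to world coordinates). Camera axes: x right, y down, z forward; pixel columns grow to the right and rows downward; lengths in m; the calibration is good to about 2 mm. A picture is of the moment at which its call begins. camera_model takes no time and is no camera call.
A pose or a line that the arm cannot do raises ctrl.MotionError and nothing moves.
- order.finish_job(): hands the job in; it is judged then, once.
Trained networks look in the newest picture that a camera, given by its name, has taken for a name from the list of things; names that differ only in an ending like _2 or _b are one class to them, and where a whole thing is asked for, a point or a joint stands for the part that bears it (a point fixed in the world has none). Each returns a list of dicts, best first, with "score" (0 to 1); they miss things now and then, are a little off and sometimes report something else, mostly with a low value. They report only what shows in the picture. A call takes as long as a camera call.
- nets.masks_of(camera, query): "mask" (384x512 bool, what is visible of it) and "rect" ([left, top, width, height] in pixels, round what is visible of it).
Readings, each from a call of its own:
- monitor.current_clock(): time.
- monitor.current_qpos(): joint angles.
- monitor.current_qd(): joint speeds.
- monitor.current_effort(): joint torques, N m.
- monitor.current_position(): TCP position.
- monitor.current_eef_rot(): TCP orientation.
- monitor.current_contact_force(): force on the tool from outside, world axes, zero at the start.
- monitor.current_ft_torque(): the same for the moment, N m.
- monitor.current_grip_width(): finger opening in m.
- monitor.current_finger_force(): force on a finger pad.
Only numpy, scipy, OpenCV 4.12 (cv2) and the standard library are available. Lean on these libraries where they do the work, as an engineer would, in place of code of your own. Each camera call takes 0.05 s, during which the arm holds its last target. There are 200 camera calls.

## Working session

There is one attempt and no reset: what is moved stays moved. The work goes in short steps, each a Python script; the robot and the scene stay as the last script left them, time stands still between calls to the robot, and variables do not carry over. Pictures are saved under pics/ and viewed, at most 12 in all, crops included, and the job is handed in when it is done.

```bash
mkdir -p pics
python3 - <<'E'
from workcell import optics, nets, monitor
import cv2, numpy as np
for c in ("scene","top"):
    im=optics.camera(c); cv2.imwrite(f"pics/{c}0.png",im)
    m=optics.camera_model(c); print(c,m["fx"],m["cx"],m["cy"],np.round(m["extrinsics"],3).tolist())
    for q in ("warmer","warmer_door","inner_lid","outer_lid","knob","b_candle_rose"):
        for r in nets.masks_of(c,q)[:2]:
            v,u=np.nonzero(r["mask"]); print(q,round(r["score"],2),r["rect"],u.mean().round(1),v.mean().round(1))
print(monitor.current_clock(),monitor.current_eef_rot())
a=[cv2.imread(f"pics/{c}0.png") for c in("scene","top")]
cv2.imwrite("pics/both0.png",cv2.resize(np.hstack(a),(800,300),interpolation=cv2.INTER_AREA))
E
```

```text
scene 385.59364287898296 253.32047306117894 193.33498778927327 [[0.609, -0.431, 0.665, -0.328], [-0.793, -0.341, 0.505, -0.632], [0.009, -0.835, -0.55, 0.792], [0.0, 0.0, 0.0, 1.0]]
warmer 0.9 [199.5, 157.6, 43.1, 47.3] 221.1 179.6
warmer 0.23 [200.2, 182.6, 8.6, 16.2] 201.8 192.0
inner_lid 0.73 [206.4, 220.6, 18.7, 18.7] 216.2 229.7
inner_lid 0.68 [298.8, 218.5, 15.9, 10.9] 306.1 224.4
outer_lid 0.54 [298.5, 210.3, 16.7, 13.9] 306.7 216.7
knob 0.77 [300.0, 209.9, 15.8, 15.9] 307.3 216.2
b_candle_rose 0.92 [174.7, 142.3, 25.5, 37.4] 186.6 162.0
top 383.61232572452894 249.99052318078003 192.465352611122 [[-0.046, -0.977, 0.208, 0.25], [-0.999, 0.046, -0.004, -0.009], [-0.006, -0.208, -0.978, 1.236], [0.0, 0.0, 0.0, 1.0]]
warmer 0.88 [155.3, 151.4, 50.8, 64.3] 181.7 174.7
warmer 0.65 [103.5, 154.8, 36.4, 37.4] 120.6 173.1
warmer_door 0.51 [180.3, 202.9, 6.9, 5.0] 182.8 203.5
outer_lid 0.55 [282.7, 153.6, 19.7, 20.5] 292.3 165.7
knob 0.67 [281.1, 155.2, 18.2, 19.1] 292.0 165.5
b_candle_rose 0.91 [100.5, 154.5, 40.0, 37.6] 119.9 173.3
0.7 [-2.22713012e-05  2.26479113e-01  9.74016022e-01 -9.95516082e-06]
```

Run:
```python
import cv2,numpy as np
s=cv2.imread("pics/scene0.png");t=cv2.imread("pics/top0.png")
a=cv2.resize(s[130:270,150:350],(800,560),interpolation=cv2.INTER_CUBIC)
b=cv2.resize(t[120:270,85:335],(800,480),interpolation=cv2.INTER_CUBIC)
cv2.imwrite("pics/s1.png",a);cv2.imwrite("pics/t1.png",b)
```

```text
(no output)
```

View pics/both0.png

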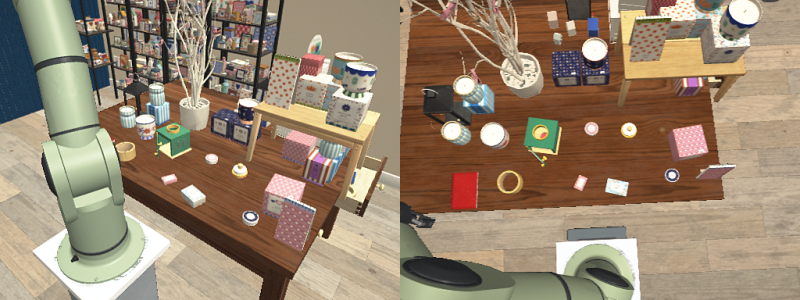

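View pics/s1.png

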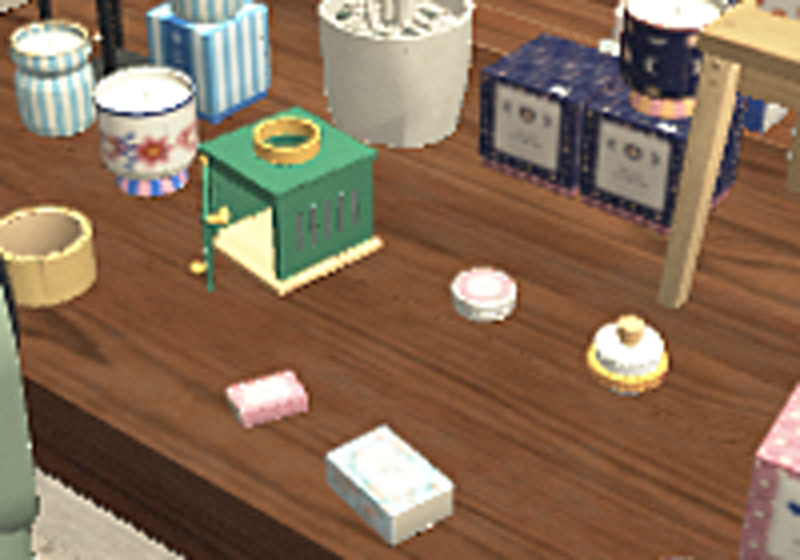

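View pics/t1.png

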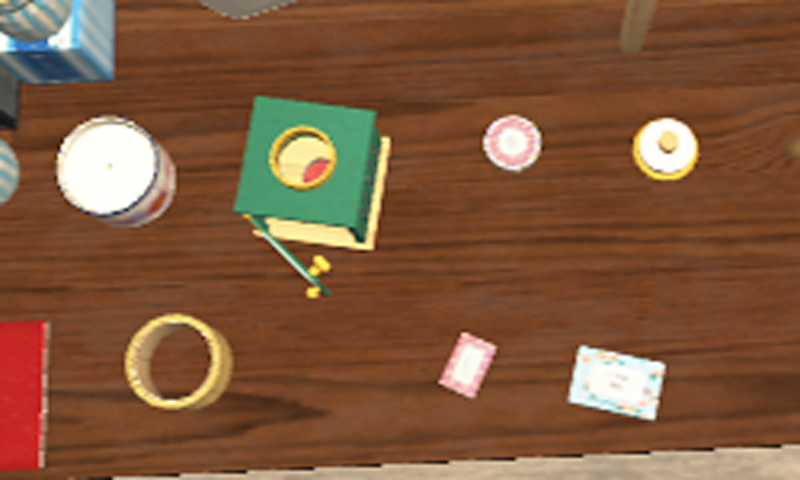

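The scene view shows the warmer with its door open (knob near crop 200,265) and the collar near crop (286,136). In the top crop the collar is near (303,156), the lids near (665,148) and the free door edge near (327,293). The pictures confirm the nets' lid and warmer hits, except for scene inner_lid #1 at (216,230), which is the matchbox. Next I measure precisely by fitting silhouette centroids.

```bash
cat > h.py <<'E'
import numpy as np, cv2
from scipy.optimize import least_squares
from workcell import optics
def proj(c,P):
    m=optics.camera_model(c);E=np.linalg.inv(m["extrinsics"]);p=np.atleast_2d(P)@E[:3,:3].T+E[:3,3]
    return np.c_[m["fx"]*p[:,0]/p[:,2]+m["cx"],m["fy"]*p[:,1]/p[:,2]+m["cy"]]
def plane(c,uv,z):
    m=optics.camera_model(c);T=np.array(m["extrinsics"])
    d=T[:3,:3]@[(uv[0]-m["cx"])/m["fx"],(uv[1]-m["cy"])/m["fy"],1]
    return T[:3,3]+d*(z-T[2,3])/d[2]
def rings(L):
    a=np.linspace(0,2*np.pi,60)
    return np.vstack([np.c_[r*np.cos(a),r*np.sin(a),0*a+z] for r,z in L])
def hc(pts):
    h=cv2.convexHull(np.float32(pts).reshape(-1,1,2)*16);M=cv2.moments(h)
    return np.array([M["m10"],M["m01"]])/M["m00"]/16, M["m00"]/256, cv2.boundingRect(np.int32(pts))
def mhull(mask): # hull of biggest blob, pixel corners included
    n,l,s,_=cv2.connectedComponentsWithStats(np.uint8(mask),connectivity=8)
    v,u=np.nonzero(l==1+s[1:,4].argmax())
    return np.vstack([np.c_[u+a,v+b] for a in(-.5,.5) for b in(-.5,.5)])
def roi(im,r,f):
    x,y,w,h=r; hsv=cv2.cvtColor(im,cv2.COLOR_BGR2HSV).astype(int);m=np.zeros(im.shape[:2],bool)
    m[y:y+h,x:x+w]=f(hsv[y:y+h,x:x+w]);return m
def fit(obs,model,x0): # obs: {cam: hull pts}
    f=lambda p:np.hstack([hc(proj(c,model+[p[0],p[1],0]))[0]-hc(o)[0] for c,o in obs.items()])
    r=least_squares(f,x0,diff_step=1e-3)
    return r.x,r.fun,[(hc(proj(c,model+[r.x[0],r.x[1],0]))[1:],hc(o)[1:]) for c,o in obs.items()]
E
python3 - <<'E'
from h import *
s=cv2.imread("pics/scene0.png");t=cv2.imread("pics/top0.png")
H=lambda im,u,v:cv2.cvtColor(im,cv2.COLOR_BGR2HSV)[v,u].tolist()
print("wood",H(t,310,180),"flange",H(t,300,173),"cap",H(t,285,162),"collar",H(t,170,173),"green",H(t,165,180),"foot",H(t,203,180),"flange s",H(s,306,225),"collar s",H(s,222,169))
lid=lambda h:((h[...,1]<90)&(h[...,2]>130))|((h[...,0]>=18)&(h[...,0]<32)&(h[...,2]>130)&(h[...,1]>60))
col=lambda h:(h[...,0]>=15)&(h[...,0]<32)&(h[...,2]>100)
L=rings([(.0325,.013),(.0325,.025),(.0275,.025),(.0275,.040),(.011,.043),(.011,.060)])
C=rings([(.03,.105),(.03,.121)])
for nm,mod,f,rs,rt in(("lid",L,lid,(290,204,34,28),(276,148,36,34)),("collar",C,col,(211,156,20,16),(165,155,30,28))):
    o={"scene":mhull(roi(s,rs,f)),"top":mhull(roi(t,rt,f))}
    for oo in(o,{"scene":o["scene"]},{"top":o["top"]}):
        x,r,a=fit(oo,mod,[.5,0]);print(nm,x.round(4),r.round(2),a)
g=roi(t,(150,145,60,60),lambda h:(h[...,0]>60)&(h[...,0]<95)&(h[...,1]>100))
hp=cv2.convexHull(np.float32(mhull(g)).reshape(-1,1,2))
w=np.float32([plane("top",p,.105)[:2] for p in hp[:,0]])
print("rect",cv2.minAreaRect(w*1000),[tuple(p.round(3)) for p in cv2.approxPolyDP(w.reshape(-1,1,2),.012,True)[:,0]])
e=(np.array([327,293])/3.2+[85,120]);print("door edge top",plane("top",e,.09),"hinge",plane("top",np.array([248,216])/3.2+[85,120],.09))
for u,v,z in((180,360,.048),(510,143,.02),(112,165,.1)):print(plane("top",np.array([u,v])/3.2+[85,120],z).round(3))
E
```

```text
wood [12, 168, 112] flange [16, 171, 195] cap [29, 69, 255] collar [24, 144, 228] green [73, 128, 153] foot [23, 109, 255] flange s [21, 147, 248] collar s [19, 157, 223]
lid [ 0.5916 -0.1565] [ 0.08  0.72 -0.35 -0.29] [((299.8780466292519, (296, 207, 21, 21)), (272.0, (296, 208, 21, 18))), ((316.4207183504477, (282, 155, 21, 21)), (320.5, (282, 156, 21, 20)))]
lid [ 0.5948 -0.1542] [ 0. -0.] [((298.21664488571696, (296, 206, 21, 21)), (272.0, (296, 208, 21, 18)))]
lid [ 0.5905 -0.1575] [ 0. -0.] [((316.54493409674615, (282, 156, 21, 21)), (320.5, (282, 156, 21, 20)))]
collar [0.5713 0.1982] [ 0.13  0.3  -0.16 -0.02] [((170.75620348018128, (212, 158, 18, 13)), (184.5, (212, 158, 18, 13))), ((329.678714016336, (168, 158, 22, 22)), (343.5, (168, 159, 22, 21)))]
collar [0.5727 0.2   ] [0. 0.] [((170.2029737494886, (212, 158, 18, 13)), (184.5, (212, 158, 18, 13)))]
collar [0.5712 0.1977] [-0. -0.] [((329.6618463995401, (168, 158, 22, 22)), (343.5, (168, 159, 22, 21)))]
rect ((562.6167602539062, 193.09963989257812), (127.84568786621094, 133.95138549804688), 79.93128204345703) [(np.float32(0.617), np.float32(0.13)), (np.float32(0.492), np.float32(0.142)), (np.float32(0.502), np.float32(0.235)), (np.float32(0.522), np.float32(0.262)), (np.float32(0.639), np.float32(0.244))]
door edge top [0.44358863 0.17890337 0.09      ] hinge [0.52181477 0.25373188 0.09      ]
[0.392 0.329 0.048]
[0.603 0.    0.02 ]
[0.576 0.382 0.1  ]
```

```bash
cat >> h.py <<'E'
from workcell import ctrl,jaws,kinematics,monitor
def down(a): return [0,np.cos(a/2),np.sin(a/2),0]
COL=np.array([.5715,.1982]); LID=np.array([.591,-.157])
E
python3 - <<'E'
from h import *
P=[plane("top",np.array(p)/3.2+[84.5,119.5],.105)[:2] for p in((256,96),(376,112),(236,212))]
a=P[0]-P[1];b=P[0]-P[2];y1=np.arctan2(-a[0],a[1]);y2=np.arctan2(b[1],b[0])
print("yaw",y1,y2,np.linalg.norm(a),np.linalg.norm(b))
print("leg",plane("scene",np.array([672,300])/4+[150,130],0),plane("top",np.array([635,45])/3.2+[85,120],0))
psi=float(np.clip((y1+y2)/2,-.22,-.12));R=np.array([[np.cos(psi),-np.sin(psi)],[np.sin(psi),np.cos(psi)]])
Hn=COL+R@[-.058,.046];print("hinge",Hn)
def p(th,z=.06,off=.0145,l=.071):
    return [*(Hn+R@(l*np.array([-np.sin(th),-np.cos(th)])+off*np.array([-np.cos(th),np.sin(th)]))),z]
jaws.gripper_to(0.0)
q=down(psi+np.pi)
ctrl.move_ptp(p(1.0,.2,.03),q); print(monitor.current_position(),monitor.current_qpos().round(2) if hasattr(monitor.current_qpos(),'round') else monitor.current_qpos())
print(ctrl.move_l(p(1.0,.06,.03),force_limit=8))
for th in(.7,.5,.35,.25,.18): 
    h=ctrl.move_l(p(th),feed=.1,force_limit=10);print(th,h,np.round(monitor.current_contact_force(),1))
    if h:break
h=0
for th in(.1,.04,-.02,-.08,-.14):
    if h:break
    h=ctrl.move_l(p(th),feed=.04,force_limit=9);print(th,h,np.round(monitor.current_contact_force(),1),np.round(monitor.current_position(),4))
ctrl.hold(.3);print(np.round(monitor.current_contact_force(),1))
c=np.array(monitor.current_position());n=R@[-1,0]
ctrl.move_l([*(c[:2]+.04*n),.06]);ctrl.move_l([*(c[:2]+.04*n),.24]);print(np.round(monitor.current_contact_force(),1),monitor.current_clock())
im=optics.camera("scene");t=optics.camera("top")
cv2.imwrite("pics/d1.png",cv2.resize(np.hstack([im[140:220,180:280],t[140:220,140:240]]),(800,320),interpolation=cv2.INTER_CUBIC))
E
```

```text
yaw -0.1852427207170993 -0.16374064397802934 0.11759764018357961 0.1157943094153949
leg [ 0.71474959 -0.13233022  0.        ] [ 0.71037003 -0.13691783  0.        ]
hinge [0.52236668 0.25357072]
[0.44508943 0.25499622 0.20013506] [-0.61  0.38 -0.04  1.92  0.02  0.83  0.74]
False
0.7 False [-0.3  0.6  0.2]
0.5 False [-0.4 -0.3  0.5]
0.35 False [ 0.1  0.5 -0.2]
0.25 False [-0.5 -0.7  0.5]
0.18 False [-0.6 -0.1 -0.4]
0.1 False [-0.5 -0.8  0.2] [0.4893 0.189  0.06  ]
0.04 False [-0.5 -0.1 -0.7] [0.4933 0.1871 0.06  ]
-0.02 True [-0.9 -0.1 -0.2] [0.4961 0.1857 0.0595]
[-0.  -0.6  0.3]
[ 0.2  0.3 -0.8] 8.275
```

View pics/d1.png

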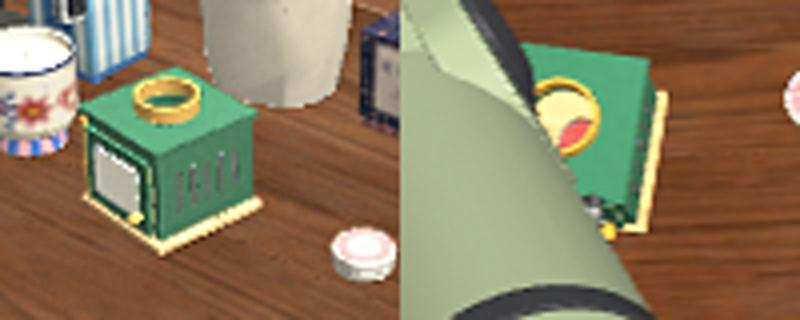

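The door is flush in the scene crop: its brass knob is at (135,218), at the warmer's right front corner. An uncaught door would have swung back to 0.5 rad, so it's caught. Now the lids.

Run:
```python
from h import *
best=None
for a in(np.pi,np.pi-.3,np.pi+.3,0,.3,-.3):
    qs=[kinematics.ik([*x,z],down(a)) for x,z in((LID,.2),(LID,.003),(COL,.25),(COL,.13))]
    if any(q is None for q in qs): print(a,"none");continue
    m=max(abs(q[6]) for q in qs);print(round(a,2),[np.round(q,2).tolist() for q in qs[1::2]])
    if best is None or m<best[0]-.2: best=(m,a)
a=best[1];print("alpha",a)
jaws.gripper_to(.085)
c=np.array(monitor.current_position())
ctrl.move_ptp([*LID,.2],down(a));print(np.round(monitor.current_position(),4))
f0=np.array(monitor.current_contact_force())
ctrl.move_l([*LID,.08])
print(ctrl.move_l([*LID,.004],feed=.05,force_limit=6),np.round(monitor.current_position(),4),np.round(np.array(monitor.current_contact_force())-f0,1))
im=optics.camera("scene")
cv2.imwrite("pics/g1.png",cv2.resize(im[150:250,250:375],(800,640)[:2],interpolation=cv2.INTER_CUBIC)[:600])
```

```text
3.14 [[0.16, 0.81, 0.01, 1.77, -0.01, 0.57, 1.74], [-0.39, 0.61, -0.05, 1.74, 0.04, 0.79, 1.1]]
2.84 [[0.12, 0.81, 0.06, 1.77, -0.08, 0.56, 1.5], [-0.43, 0.61, -0.01, 1.74, 0.01, 0.79, 0.83]]
3.44 [[0.2, 0.81, -0.05, 1.77, 0.07, 0.57, 1.98], [-0.36, 0.61, -0.1, 1.74, 0.08, 0.8, 1.37]]
0 [[-0.16, 0.89, 0.49, 1.79, -0.66, 0.64, -0.85], [-0.82, 0.69, 0.58, 1.76, -0.5, 0.83, -1.57]]
0.3 [[-0.13, 0.88, 0.45, 1.78, -0.61, 0.62, -0.59], [-0.78, 0.68, 0.52, 1.76, -0.44, 0.82, -1.32]]
-0.3 [[-0.43, 1.14, 1.0, 1.8, -1.2, 0.96, -0.74], [-1.1, 1.03, 1.22, 1.78, -1.07, 1.17, -1.4]]
alpha 2.8415926535897933
[ 0.5913 -0.1553  0.2001]
False [ 0.5912 -0.1571  0.0043] [-0.9  0.4 -0.3]
```

View pics/g1.png

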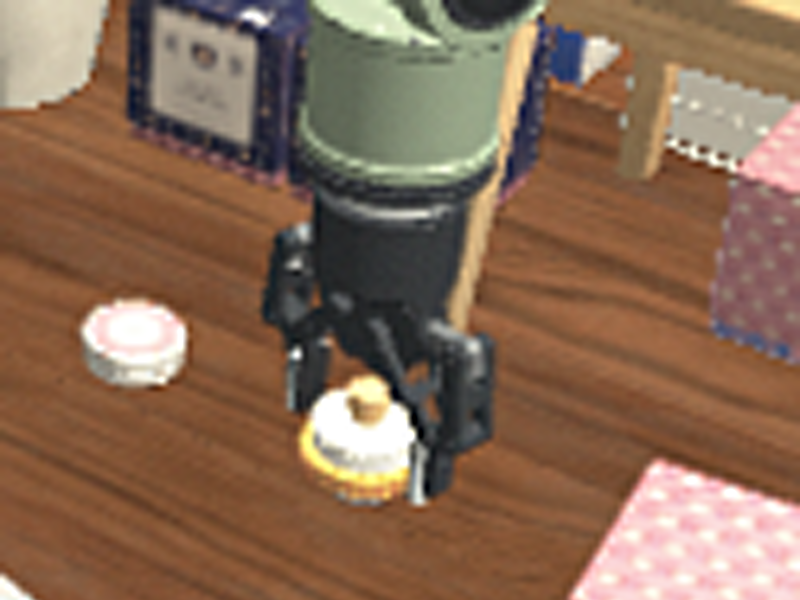

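The fingers straddle the lids. The pad tips are at about crop (298,410) and (420,500), so their midpoint (359,455) is on the flange centre. Gripping and lifting a little.

Run:
```python
from h import *
p=[*LID,.001]
print(ctrl.move_l(p,feed=.02,force_limit=6))
jaws.gripper_to(.06,f_grip=45);print(monitor.current_grip_width(),monitor.current_finger_force(),np.round(monitor.current_contact_force(),1))
ctrl.move_l([*LID,.02],feed=.03);ctrl.hold(.2)
print(monitor.current_grip_width(),np.round(monitor.current_contact_force(),1),np.round(monitor.current_position(),4))
ctrl.move_l([*LID,.19],feed=.12)
S=LID+.35*(COL-LID)
im=optics.camera("scene");t=optics.camera("top");print(monitor.current_grip_width(),monitor.current_clock())
u,v=np.int32(proj("scene",[*LID,.21])[0])
cv2.imwrite("pics/g2.png",cv2.resize(im[v-40:v+40,u-50:u+50],(800,640),interpolation=cv2.INTER_CUBIC)[:600])
```

```text
False
0.06300419242520293 47.40982174873352 [-1.2 -0.4  8.4]
0.0634899032023979 [ 0.1 -0.4 -2.6] [ 0.5909 -0.157   0.0198]
0.06352043690050196 16.5333
```

View pics/g2.png

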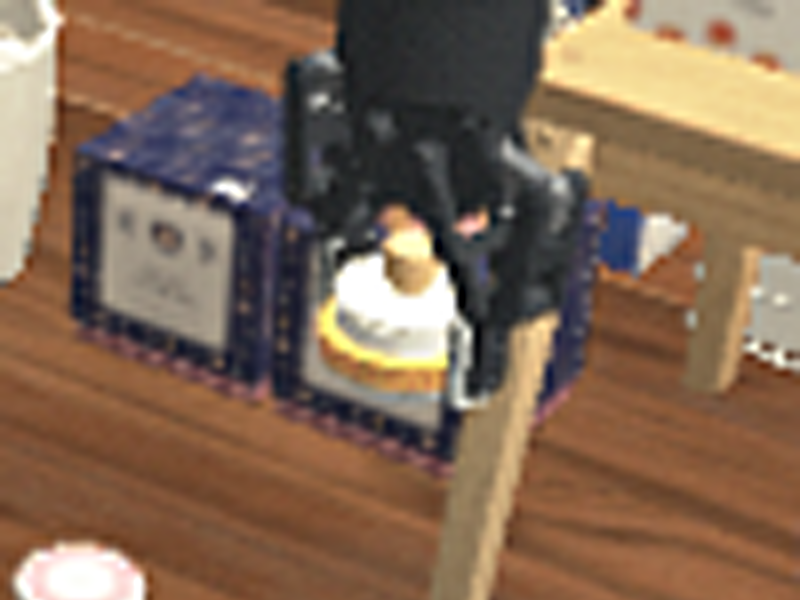

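The nested lids hang level in the gripper, with the knob at crop (410,260) and the flange's left edge at (318,345). Checking the in-hand offset numerically.

Run:
```python
from h import *
P=np.array(monitor.current_position());print(P.round(4))
u,v=np.int32(proj("scene",[*LID,.21])[0]);o=np.array([u-50,v-40])-.0
obs=np.array([410,262])/8+o-.44
z0=P[2]-.001
for z in (z0,z0+.004):
    print("pred knob",proj("scene",[*LID,z+.0515])[0],"obs",obs,"flange box",(lambda a:(a.min(0),a.max(0)))(proj("scene",rings([(.0325,.013),(.0325,.025)])+[*LID,z])))
print("obs flange left",np.array([318,345])/8+o-.44,"bottom",np.array([410,392])/8+o-.44)
for d in((.005,0,0),(0,.005,0),(0,0,.005)):print(d,proj("scene",np.array([*LID,.2405])+d)[0]-proj("scene",[*LID,.2405])[0])
t=optics.camera("top")
print([(round(r["score"],2),np.argwhere(r["mask"]).mean(0)[::-1].round(1)) for r in nets.masks_of("top","knob")] if 0 else "")
```

```text
[ 0.5907 -0.1569  0.1894]
pred knob [312.79203183 161.00762823] obs [311.81 161.31] flange box (array([300.90462111, 163.51346279]), array([322.79281512, 177.62100516]))
pred knob [312.91781765 159.82864682] obs [311.81 161.31] flange box (array([301.00567682, 162.3802513 ]), array([322.93633626, 176.46772652]))
obs flange left [300.31  171.685] bottom [311.81 177.56]
(0.005, 0, 0) [ 0.84337045 -0.62405972]
(0, 0.005, 0) [-1.45026502 -0.49718962]
(0, 0, 0.005) [ 0.15739423 -1.47524468]
```

Run:
```python
from h import *
ctrl.move_l([*COL,.19],feed=.13);ctrl.move_l([*COL,.150],feed=.06);ctrl.hold(.2)
im=optics.camera("scene");print(monitor.current_grip_width(),monitor.current_clock(),np.round(monitor.current_position(),4))
x0,y0=190,125
for r,z in((.0325,.1625),(.03,.121)):
    a=proj("scene",rings([(r,z)])+[*COL,0]);print("pred x-range",((a.min(0)-[x0,y0]+.5)*8).round(),((a.max(0)-[x0,y0]+.5)*8).round())
cv2.imwrite("pics/c1.png",cv2.resize(im[y0:y0+70,x0:x0+75],(600,560),interpolation=cv2.INTER_CUBIC))
```

```text
0.06343643153298431 20.5333 [0.5716 0.1982 0.1503]
pred x-range [174. 190.] [322. 258.]
pred x-range [185. 274.] [319. 338.]
```

View pics/c1.png

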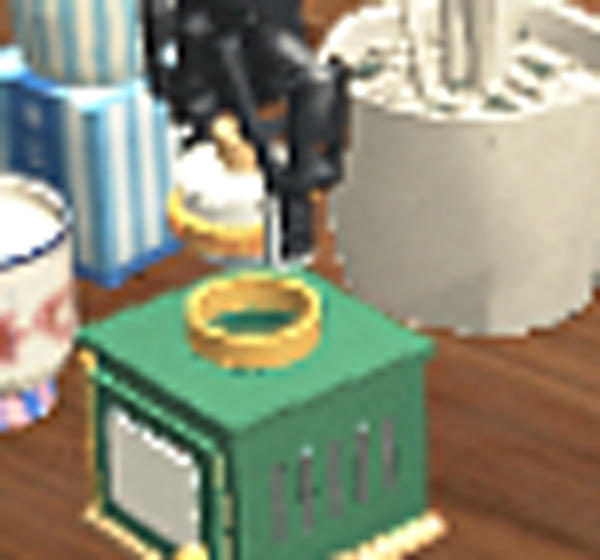

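The lid hovers over the collar. Its flange's left edge is at 167 (predicted 174) and the collar's is at 186 (predicted 185). So the lid sits about 3–4 mm off in hand, across the pads. I'll correct by about 3 mm and lower with a force guard.

Run:
```python
from h import *
T=COL+np.array([.0029,-.0009])
ctrl.move_l([*T,.150],feed=.03);ctrl.hold(.2);f0=np.array(monitor.current_contact_force())
for z in(.128,.121,.117,.114,.112,.110,.108,.1065):
    h=ctrl.move_l([*T,z],feed=.025,force_limit=5)
    ctrl.hold(.1);f=np.array(monitor.current_contact_force())-f0;print(z,h,np.round(f,1),np.round(monitor.current_position(),4))
    if h or f[2]>4: break
im=optics.camera("scene");x0,y0=190,125
cv2.imwrite("pics/c2.png",cv2.resize(im[y0:y0+70,x0:x0+75],(600,560),interpolation=cv2.INTER_CUBIC))
print(monitor.current_clock(),monitor.current_grip_width())
```

```text
0.128 False [ 0.2 -0.8  0.6] [0.5745 0.1973 0.1282]
0.121 False [-0.1 -0.7  0.7] [0.5744 0.1973 0.121 ]
0.117 False [ 0.3 -0.9  1.1] [0.5744 0.1973 0.117 ]
0.114 True [-1.  -0.1 11.4] [0.5748 0.1973 0.1142]
23.4167 0.0632588484513755
```

View pics/c2.png

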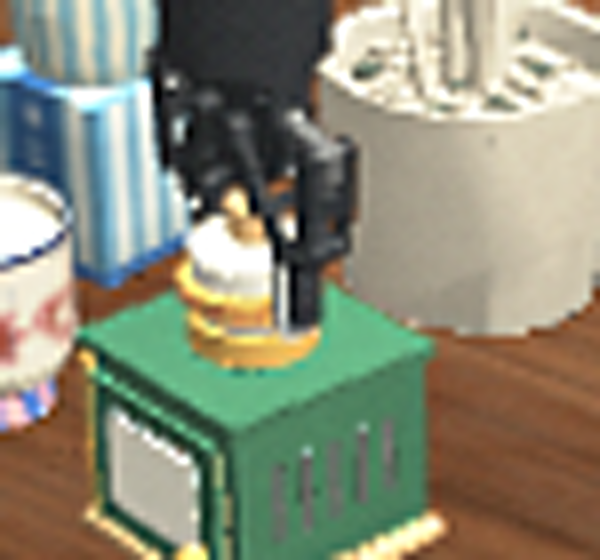

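The lid is in the collar, about 5 mm short, with the flange's left edge at 174 against the collar's 186, so it still sits left. Backing off slightly and searching with small offsets.

Run:
```python
from h import *
T=COL+np.array([.0029,-.0009]);c=np.array(monitor.current_position())
ctrl.move_l([c[0],c[1],.119],feed=.03);ctrl.hold(.15);f0=np.array(monitor.current_contact_force())
for d in((.0022,-.0007),(.002,-.003),(.004,-.0015),(0,-.0025),(-.002,.002),(.0,.003)):
    X=T+d
    ctrl.move_l([*X,.119],feed=.03)
    h=ctrl.move_l([*X,.1060],feed=.02,force_limit=5)
    ctrl.hold(.1);p=np.array(monitor.current_position());print(d,h,np.round(np.array(monitor.current_contact_force())-f0,1),p.round(4),np.round(monitor.current_ft_torque(),2))
    if p[2]<.1115: break
    ctrl.move_l([*X,.119],feed=.04)
im=optics.camera("scene");x0,y0=190,125
cv2.imwrite("pics/c3.png",cv2.resize(im[y0:y0+70,x0:x0+75],(600,560),interpolation=cv2.INTER_CUBIC))
print(monitor.current_clock(),monitor.current_grip_width())
```

```text
(0.0022, -0.0007) True [-2.2 -1.4  2.7] [0.5761 0.1964 0.1157] [-0.19  0.29 -0.06]
(0.002, -0.003) True [-1.3  2.  -1.4] [0.5757 0.1943 0.115 ] [0.27 0.34 0.02]
(0.004, -0.0015) True [-1.8  0.7  3.5] [0.5778 0.1957 0.1178] [0.11 0.28 0.01]
(0, -0.0025) True [-1.9 -0.5  9.6] [0.5744 0.1948 0.1095] [0.06 0.26 0.02]
27.5333 0.06384395154265642
```

View pics/c3.png

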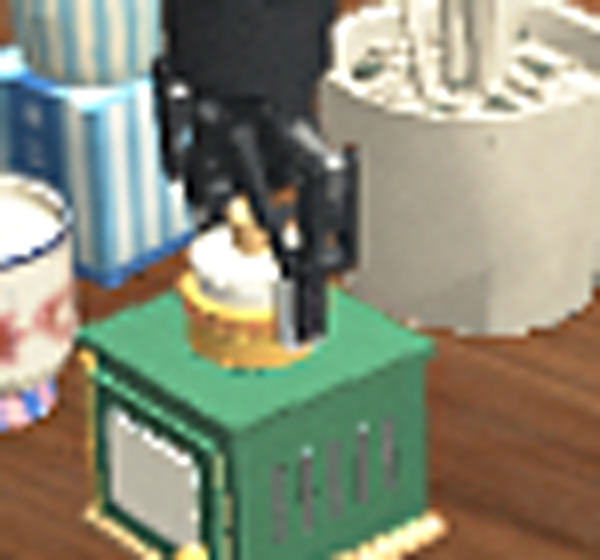

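The flange now sits on the rim (TCP 0.1095, expected about 0.109). Releasing, retreating and checking from both cameras.

Run:
```python
from h import *
c=np.array(monitor.current_position())
jaws.gripper_to(.085);ctrl.hold(.5);print(monitor.current_grip_width(),np.round(monitor.current_contact_force(),1))
ctrl.move_l([c[0],c[1],.22],feed=.12)
ctrl.move_ptp([.45,-.05,.25],monitor.current_eef_rot())
s=optics.camera("scene");t=optics.camera("top");print(monitor.current_clock())
cv2.imwrite("pics/s3.png",s);cv2.imwrite("pics/t3.png",t)
u,v=np.int32(proj("top",[*COL,.13])[0])
A=cv2.resize(s[140:200,190:250],(400,400),interpolation=cv2.INTER_CUBIC);B=cv2.resize(t[v-30:v+30,u-30:u+30],(400,400),interpolation=cv2.INTER_CUBIC)
cv2.imwrite("pics/r1.png",np.hstack([A,B]))
lid=lambda h:((h[...,1]<90)&(h[...,2]>130))|((h[...,0]>=15)&(h[...,0]<32)&(h[...,2]>130)&(h[...,1]>60))
white=lambda h:(h[...,1]<90)&(h[...,2]>150)
C=rings([(.03,.105),(.0325,.121),(.0325,.133),(.0275,.133),(.0275,.148),(.011,.151),(.011,.168)])
o={"scene":mhull(roi(s,(207,140,28,33),lid)),"top":mhull(roi(t,(u-15,v-18,30,34),lid))}
for oo in(o,{"scene":o["scene"]},{"top":o["top"]}):
    x,r,a=fit(oo,C,COL);print(x.round(4),r.round(2),a)
for n in("knob","outer_lid"):
    for q in nets.masks_of("top",n)[:1]: print(n,q["score"],q["rect"])
print("pred knob",proj("top",[*COL,.1595]),proj("scene",[*COL,.1595]))
```

```text
0.08481712112424673 [ 0.   0.  -0.3]
30.625
[0.5734 0.2039] [ 2.11  4.23 -2.39 -0.15] [((303.99004678730853, (210, 148, 20, 23)), (562.0, (206, 139, 26, 32))), ((396.3582206754945, (165, 156, 23, 23)), (446.0, (166, 156, 25, 24)))]
[0.5927 0.2315] [0. 0.] [((292.8653080036165, (208, 144, 19, 22)), (562.0, (206, 139, 26, 32)))]
[0.5725 0.1968] [-0.  0.] [((395.61717112502083, (167, 156, 23, 23)), (446.0, (166, 156, 25, 24)))]Traceback (most recent call last):
  File "<stdin>", line 18, in <module>
NameError: name 'nets' is not defined
```

View pics/r1.png

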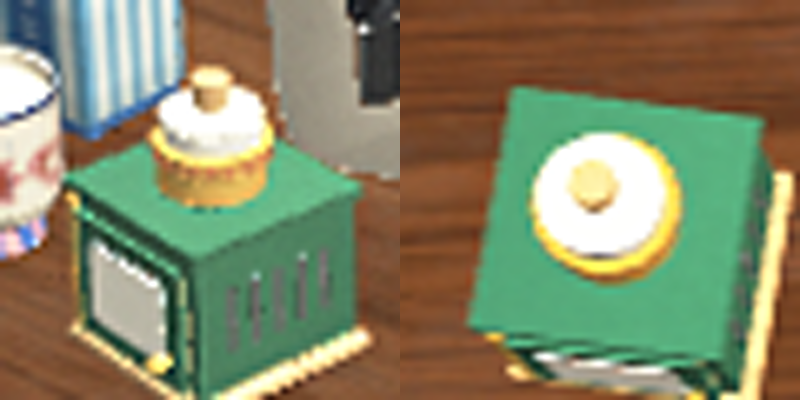

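The lids are seated and level with the door shut. The knob top is at about (592,185) in the right panel and (211,75) in the left. Locating the knob from both views.

Run:
```python
from h import *
u,v=np.int32(proj("top",[*COL,.13])[0])
kt=np.array([192,186])/6.667+[u-30.5,v-30.5];ks=np.array([211,77])/6.667+[189.5,139.5]
f=lambda p:np.hstack([proj("top",p)[0]-kt,proj("scene",p)[0]-ks])
r=least_squares(f,[*COL,.168],x_scale=.01);print("knob top 3D",r.x.round(4),r.fun.round(2),"top at z=.168",plane("top",kt,.168).round(4))
s=cv2.imread("pics/s3.png")
for z in(.121,.133): 
    a=proj("scene",rings([(.0325,z)])+[*COL,0]);print(z,((a.min(0)-[189.5,139.5])*6.667).round(),((a.max(0)-[189.5,139.5])*6.667).round())
```

```text
knob top 3D [0.5703 0.1953 0.169 ] [ 0.17 -0.18 -0.3   0.04] top at z=.168 [0.5701 0.196  0.168 ]
0.121 [149. 126.] [270. 184.]
0.133 [148. 107.] [270. 164.]
```

Run:
```python
from h import *
K=np.array([.5725,.1955])
jaws.gripper_to(.05)
ctrl.move_ptp([*K,.22],down(2.8416));ctrl.hold(.1);f0=np.array(monitor.current_contact_force())
h=ctrl.move_l([*K,.153],feed=.05,force_limit=3)
p=np.array(monitor.current_position());print(h,p.round(4))
jaws.gripper_to(.01,f_grip=25);print(monitor.current_grip_width(),monitor.current_finger_force(),np.round(np.array(monitor.current_contact_force())-f0,1))
ctrl.move_l([p[0],p[1],p[2]+.012],feed=.02);ctrl.hold(.1);print(monitor.current_grip_width(),np.round(np.array(monitor.current_contact_force())-f0,1))
ctrl.move_l([p[0],p[1],p[2]+.1],feed=.06);ctrl.hold(.3)
print(monitor.current_grip_width(),monitor.current_finger_force(),np.round(monitor.current_contact_force(),1),monitor.current_clock(),np.round(monitor.current_position(),4))
s=optics.camera("scene")
cv2.imwrite("pics/f1.png",cv2.resize(s[105:205,175:275],(600,600),interpolation=cv2.INTER_CUBIC))
```

```text
False [0.5727 0.1955 0.1533]
0.020557307056603316 24.339027106761932 [-1.7  0.3  5. ]
0.02063802420409267 [-2.1  0.3 -0.8]
0.020417925360944146 24.47217285633087 [ 0.1  0.4 -0.6] 36.8667 [0.5726 0.1956 0.2532]
```

View pics/f1.png

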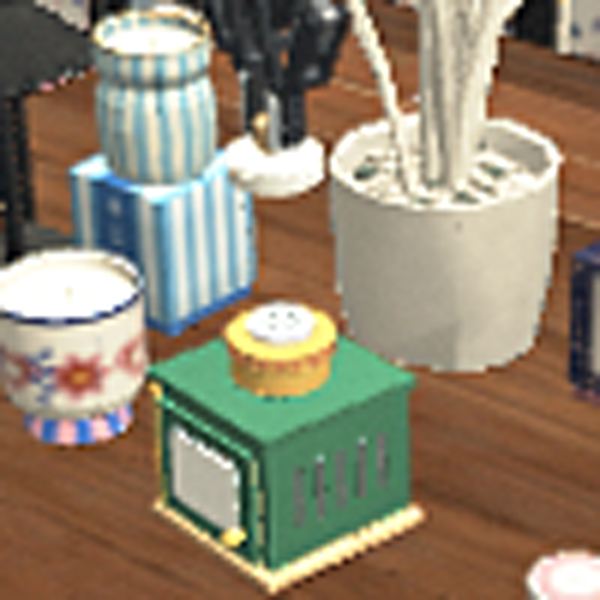

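The outer lid hangs level from the fingers at (277,165), well clear of the inner lid, which is seated in the collar with its boss at (283,322). The door is shut. Handing in.

```bash
python3 -c "
from workcell import order,ctrl
ctrl.hold(.3);print(order.finish_job())"
```

```text
the job is handed in; nothing more can be done
None
```

I handed the job in at about 37 s of the 72 s allowed: the door is shut on its catch, the inner lid is seated in the collar, and the outer lid is held level about 10 cm above it; I haven't seen the judge's verdict.

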